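Bring the tabbed jar round to the front of the spring-return carousel and hold it there

TASK

Undo the carousel's lock: turn the hex nut beside it anticlockwise all the way to its stop. Then turn the carousel by one of its grip posts until the jar with the upright tab on its lid stands squarely at the front, in line with the arrow on the stand, and finish while still holding the turntable still there against its return spring. Leave every jar upright in its socket and do not disturb the other things on the desk.

Things in the scene. Friction and masses are not known exactly. Their poses are not given: they have to be found in the camera images.
- stand: (All sizes in mm.) Fixed grey stand of the carousel, a disc 300 in diameter and 12 thick on the desk. Origin: centre of its underside on the desk, on the turning axis. Its FRONT is its own -x direction, roughly towards the robot (yaw varies by up to 0.4 rad either way).
- front_mark (a point): Tip of the aluminium arrow lying on the desk at the stand's front, 190 from the turning axis along the stand's -x, 12 above the desk.
- turntable: Black turntable, 280 in diameter, 12 thick. Origin on the vertical turning axis, 26 above the desk; axes parallel to the stand's at the start. Six sockets for jars (walls to 54 above the desk), centres 80 from the axis, every 60 degrees from its own -x. Turns 2.4 rad at most either way. A spring (0.2 N m/rad; 0.02 N m friction, 0.25 N m s/rad damping) turns it back to its start when let go.
- post (a point): One of six round upright steel grip posts fixed on the turntable for turning it, 12 in diameter, standing from 38 to 134 above the desk; this point is on its axis, 120 above the desk. Posts stand 125 from the turning axis, midway between sockets: 30, 90, 150 ... degrees from the turntable's -x (this one at -x turned 30 degrees anticlockwise). Nearby jars with lid grips reach at most 118 above the desk.
- locknut (a joint): Angle (rad) of the captive hex nut that locks the turntable. 0 = locked (start): a flat sector under the nut points at the turning axis, between two upright stop pins on the turntable's rim. Grows anticlockwise seen from above (loosening) to the stop at 1.5; the turntable is free from about 1.1. Stiff (0.22 N m friction), stays where left, does not rise.
- nut_grip (a point): On the nut's axis at the height to grip, 90 above the desk, 200 from the turning axis along the stand's +y. Steel hexagon, 28 across flats, from 70 to 104 above the desk; when locked, two flats face the stand's +x and -x (closing along the stand's x grips them). The point turns with the nut. Under it the sector, 62 in radius, 60 degrees wide, 55 to 65 above the desk.
- audiobook: Bystander: red hardback book lying flat, 200 x 150 x 22 with a 4 high player on top; origin: centre of its underside.
- date_stamp: Bystander: wooden hand stamp standing upright, 40 in diameter, 78 high; origin: centre of its underside.
- pen_cup: Bystander: dark steel pen cup, 76 in diameter, 95 high; origin: centre of its underside.
- jar_tab: THE MARKED JAR: on its lid stands an upright rectangular tab, 44 wide x 8 thick x 22 high (top of the tab 80 above the origin). White plastic jar 49 in diameter with a white lid (every lid grip is black plastic), 58 high to the lid top, 0.12 kg, standing loose in a socket of the turntable. Origin: centre of its underside; z up. It starts in one of the four sockets 60 or 120 degrees to either side of the front.
- jar_ball: another jar; round ball grip 20 across on its lid. White plastic jar 49 in diameter with a white lid (every lid grip is black plastic), 58 high to the lid top, 0.12 kg, standing loose in a socket of the turntable. Origin: centre of its underside; z up.
- jar_disc: another jar; mushroom grip on its lid, a disc 30 across and 5 thick on a short stem. White plastic jar 49 in diameter with a white lid (every lid grip is black plastic), 58 high to the lid top, 0.12 kg, standing loose in a socket of the turntable. Origin: centre of its underside; z up.
- jar_peg: another jar; thin peg 8 across, 16 high on its lid. White plastic jar 49 in diameter with a white lid (every lid grip is black plastic), 58 high to the lid top, 0.12 kg, standing loose in a socket of the turntable. Origin: centre of its underside; z up.
- jar_flat: another jar; bare flat lid. White plastic jar 49 in diameter with a white lid (every lid grip is black plastic), 58 high to the lid top, 0.12 kg, standing loose in a socket of the turntable. Origin: centre of its underside; z up.
- jar_dome: another jar; low dome 36 across, 9 high on its lid. White plastic jar 49 in diameter with a white lid (every lid grip is black plastic), 58 high to the lid top, 0.12 kg, standing loose in a socket of the turntable. Origin: centre of its underside; z up.
Mind the look-alikes: they are no part of the job. Leave any pink look-alike of the jar_peg alone.

How it is judged (in metres and radians):
On the way, in this order (a step that is already met when the one before it is completed fails the run):
1. the lock nut is undone (turned anticlockwise beyond 1.3 rad) (value of joint locknut above 1.3 rad), for 0.2 s.
2. the jar with the tab stands at the front, in line with the arrow, the turntable held still by the fingers (y of jar_tab in the frame of stand between -0.01 and 0.01 m and x of jar_tab in the frame of stand between -0.09 and -0.07 m and contact force between the fingers and turntable above 0.4 N and angular speed of turntable below 0.08 rad/s), for 0.3 s.
At the end, for the whole second after the job is handed in: The tabbed jar is within 10 mm of the arrow's line, 70 to 90 mm from the axis on the front side; the fingers press on the turntable with over 0.4 N and it is still (under 0.08 rad/s); the lock nut is beyond 1.3 rad; all six jars are upright within 0.15 rad (all of step 2 and value of joint locknut above 1.3 rad and angle between each of jar_tab, jar_ball, jar_disc, jar_peg, jar_flat, jar_dome's own z axis and vertical below 0.15 rad); the arm keeps its last pose, push and grip.
It fails at once if a jar is lifted out of its socket (15 mm) or tipped (z of any of jar_tab, jar_ball, jar_disc, jar_peg, jar_flat, jar_dome in the frame of stand above 0.053 m or angle between any of jar_tab, jar_ball, jar_disc, jar_peg, jar_flat, jar_dome's own z axis and vertical above 0.4 rad).
It fails at once if the book, stamp or pen cup is pushed more than 20 mm (distance of any of audiobook, date_stamp, pen_cup from where it was at the start of the episode above 0.02 m).
It also fails if it takes over 50 s, if anything falls off the work surface, if the arm or the gripper's body presses on something with over 40 N, if the wrist force passes 120 N, or if a joint passes its speed limit or range.

ROBOT

A 6-joint arm with a two-finger parallel gripper is mounted at the origin on the work surface. World frame = base frame: x ahead of the robot, y to its left, z up, the work surface at z = 0. Lengths are in mm, angles in rad, forces in N, time in s.
With the tool pointing down it reaches from about 275 to 750 mm from the base axis. Payload 10.2 kg.
Tool frame: the origin (TCP) lies midway between the tips of the shut fingers; the grasp point (between the pads) lies 19 mm behind it; y points along the fingers, z is the direction in which the jaws open and shut, and the axes are right-handed (so a half turn about y gives the same grasp; the last joint's range is limited). The gripper opens to 85 mm and grips with 20 to 120 N. Pads are 22 mm wide; open, the fingers measure 114 mm over their backs; the gripper's body (76 mm by 85 mm) begins 54 mm behind the grasp point. The pads swing forward as they close: fully open they stand 13 mm farther back than shut.
Start: joints at [0.914, 0.313, 1.498, -0, 1.331, -0.223], TCP at [220.682, 476.372, 199.794] pointing down, gripper open.
Joint ranges: [-2.94, 2.94], [-0.97, 2.17], [0.19, 2.56], [-1.23, 4.37], [0.02, 3.11], [-2.88, 2.88]. Speed limits (rad/s): [2.39, 2.39, 3.01, 3.14, 3.14, 3.14].

INTERFACE

Orientations are given as a unit quaternion [w, x, y, z].
In Python, from rig import ctrl gives the robot as it stands.
- The arm moves only by the shell command python3 -m inch 'ROWS' [OPENING] [FORCE]. ROWS is JSON, one flat list of numbers, 6 for each row, row after row: the shift along the tool's x, y, z in cm, then the turn, a rotation vector about the tool's x, y, z in rad. A call has 1 to 8 rows; each row is the pose to reach, as a shift and turn from the pose commanded when the call began, along the tool's axes at that moment; what a row does not reach only later rows make up. A row lasts 1/12 s, in which the tool goes at most 41.7 mm and 7.16 degrees, less where a joint would pass 70% of its speed; a pose out of reach is approached as far as the arm can. A call with a gripper value outside its range is refused whole. OPENING is the gripper command: -1 is fully open, 1 is shut, values between are in proportion, set as the call begins (- or left out, the last holds). The fingers move at their own pace and stop on an object; FORCE is the grip in N (left out, the last holds). Time passes only in rows, so rows that repeat a pose let the fingers close. It gives the time, the measured TCP pose, the force and the opening at its end, in the units of the state.
- ctrl.sense(): the state, without advancing time (a new reading comes with each control period).
- ctrl.capture(name): name is "side" or "top" or "wrist"; returns the picture (480x640x3 uint8, red, green, blue); there is no depth.
- ctrl.get_calibration(name): a dict with "fx", "fy", "cx", "cy" (pixels), "world_to_cam" (4x4, takes a point from world to camera coordinates). Camera axes: x right, y down, z forward; pixel columns grow to the right and rows downward; lengths in mm; the calibration is good to about 2 mm. A picture is of the moment at which its call begins: read the wrist's pose just before it. get_calibration takes no time and is no camera call; for the wrist camera it gives the pose at the moment of the call.
- ctrl.finish_job(): hands the job in, once; it reports no verdict.
Trained networks look in the newest picture that a camera, given by its name, has taken for a name from the list of things; names that differ only in an ending like _2 or _b are one class to them, and where a whole thing is asked for, a point or a joint stands for the part that bears it (a point fixed in the world has none). Each returns a list of dicts, best first, with "score" (0 to 1); they miss things now and then, are a little off and sometimes report something else, mostly with a low value. They report only what shows in the picture. A call takes as long as a camera call. They do not tell look-alikes from the thing itself.
- ctrl.search_frame(thing, camera): "uv" ([column, row] in pixels, amid what is visible of it).
The state is a dict: "time_s": time; "joints": joint angles; "dq": joint speeds; "tau": joint torques, N m; "eef_pos": TCP position; "ee_rot": TCP orientation; "force": force on the tool from outside, world axes, zero at the start; "wrist_torque": the same for the moment, N m; "grip_width": opening from 0.0 (shut) to 1.0 (fully open).
Only numpy, scipy, OpenCV 4.12 (cv2) and the standard library are available. Lean on these libraries where they do the work, as an engineer would, in place of code of your own. Each camera call takes 0.05 s, during which the arm holds its last target.

## Working session

There is one attempt and no reset: what is moved stays moved. The work goes in short steps, Python scripts to look and compute and a shell command to move; the robot and the scene stay as the last step left them, time stands still between calls to the robot, and variables do not carry over. Pictures are saved under pics/ and viewed, and the job is handed in when it is done.

```bash
ls; mkdir -p pics; cat > h.py <<'E'
from rig import ctrl
import numpy as np, cv2
from scipy.spatial.transform import Rotation as R
def cap(n,f):
    im=ctrl.capture(n); cv2.imwrite('pics/'+f,im[:,:,::-1]); return im
def proj(n,P,cal=None):
    c=cal or ctrl.get_calibration(n); T=np.array(c['world_to_cam']); p=T[:3,:3]@np.array(P,float)+T[:3,3]
    return np.array([c['fx']*p[0]/p[2]+c['cx'],c['fy']*p[1]/p[2]+c['cy']])
def ray(n,uv,cal=None):
    c=cal or ctrl.get_calibration(n); T=np.array(c['world_to_cam']); d=np.array([(uv[0]-c['cx'])/c['fx'],(uv[1]-c['cy'])/c['fy'],1])
    Rm=T[:3,:3]; return -Rm.T@T[:3,3], Rm.T@d
def atz(n,uv,z,cal=None):
    o,d=ray(n,uv,cal); return o+d*(z-o[2])/d[2]
def tri(obs):
    A=np.zeros((3,3));b=np.zeros(3)
    for o,d in obs:
        d=d/np.linalg.norm(d);M=np.eye(3)-np.outer(d,d);A+=M;b+=M@o
    x=np.linalg.solve(A,b); return x,[np.linalg.norm((np.eye(3)-np.outer(d,d)/(d@d))@(x-o)) for o,d in obs]
E
python3 - <<'E'
from h import *
s=ctrl.sense(); print(s)
for n in ['side','top','wrist']:
    cap(n,n+'0.png'); c=ctrl.get_calibration(n); o,d=ray(n,(320,240)); print(n,c['fx'],o.round(),d.round(2))
    for t in ['stand','turntable','post','locknut','nut_grip','jar_tab','jar_peg','audiobook','date_stamp','pen_cup','front_mark']:
        try: print(n,t,[(np.round(r['uv']).tolist(),round(r['score'],2)) for r in ctrl.search_frame(t,n)][:4])
        except Exception as e: print(t,e)
print(ctrl.sense()['time_s'])
E
```

```text
pics
{'time_s': 0.0, 'joints': array([ 9.13620906e-01,  3.13470089e-01,  1.49844834e+00,  2.10713214e-05,
        1.33101967e+00, -2.23395975e-01]), 'dq': array([ 0.00119631,  0.00075736,  0.00264395, -0.00015031, -0.00069236,
        0.00021518]), 'tau': array([-3.47857822e-04, -4.12270975e+01, -2.59736449e+01, -1.95717330e-04,
        4.20566925e-03, -1.76578709e-05]), 'eef_pos': array([220.47140706, 476.12665457, 199.2205945 ]), 'ee_rot': array([-0.69011254,  0.69096702, -0.1523756 ,  0.15195703]), 'force': array([-0.56411533, -0.60962194, -0.78990639]), 'wrist_torque': array([0.02381524, 0.0090463 , 0.01385433]), 'grip_width': 0.9966391946894552}
side 477.43772469099105 [ -37. -531.  932.] [ 0.51  0.45 -0.74]
side stand [([333.0, 278.0], 0.87)]
side turntable [([340.0, 270.0], 0.8), ([308.0, 246.0], 0.2)]
side post [([337.0, 272.0], 0.73), ([428.0, 389.0], 0.61)]
side locknut [([291.0, 212.0], 0.6), ([241.0, 152.0], 0.31)]
side nut_grip [([292.0, 214.0], 0.59), ([348.0, 282.0], 0.31)]
side jar_tab [([376.0, 261.0], 0.71)]
side jar_peg [([310.0, 245.0], 0.89), ([279.0, 192.0], 0.8
[... 458 characters left out ...]
locknut [([281.0, 232.0], 0.95)]
top nut_grip [([280.0, 231.0], 0.8), ([347.0, 244.0], 0.7), ([340.0, 239.0], 0.55)]
top jar_tab [([375.0, 229.0], 0.75)]
top jar_peg [([238.0, 302.0], 0.92), ([314.0, 254.0], 0.85), ([232.0, 213.0], 0.75), ([345.0, 272.0], 0.33)]
top audiobook [([473.0, 286.0], 0.87)]
top date_stamp [([442.0, 204.0], 0.85), ([346.0, 242.0], 0.45)]
top pen_cup [([153.0, 203.0], 0.73)]
top front_mark [([340.0, 242.0], 0.87)]
wrist 417.2345900144378 [157. 506. 374.] [ 0.26 -0.12 -0.96]
wrist stand []
wrist turntable []
wrist post []
wrist locknut []
wrist nut_grip []
wrist jar_tab []
wrist jar_peg []
wrist audiobook []
wrist date_stamp []
wrist pen_cup []
wrist front_mark []
1.8
```

View pics/side0.png

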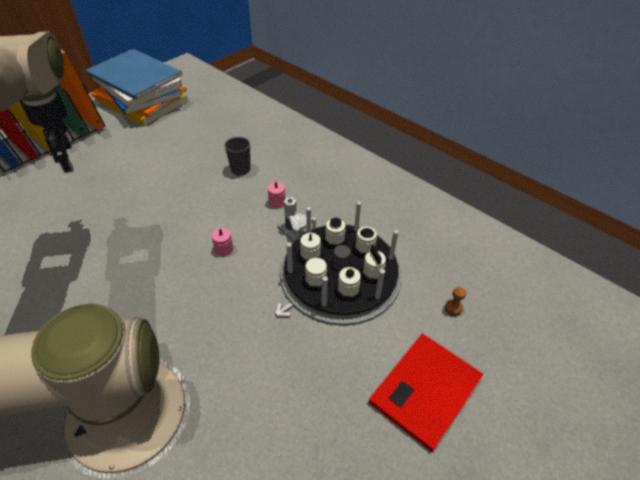

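View pics/top0.png

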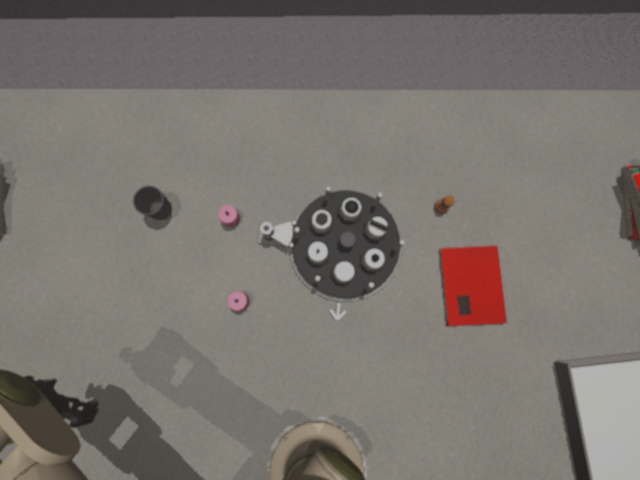

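```bash
python3 - <<'E'
import cv2
a=cv2.imread('pics/top0.png')[165:325,230:430]; cv2.imwrite('pics/top0c.png',cv2.resize(a,None,fx=3.7,fy=3.7,interpolation=cv2.INTER_CUBIC))
a=cv2.imread('pics/side0.png')[170:370,215:465]; cv2.imwrite('pics/side0c.png',cv2.resize(a,None,fx=3,fy=3,interpolation=cv2.INTER_CUBIC))
E
```

```text
(no output)
```

View pics/top0c.png

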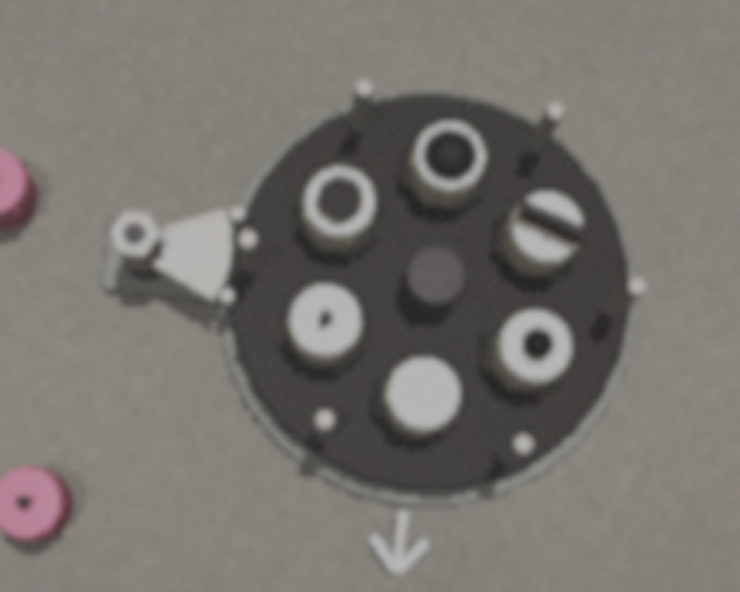

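View pics/side0c.png

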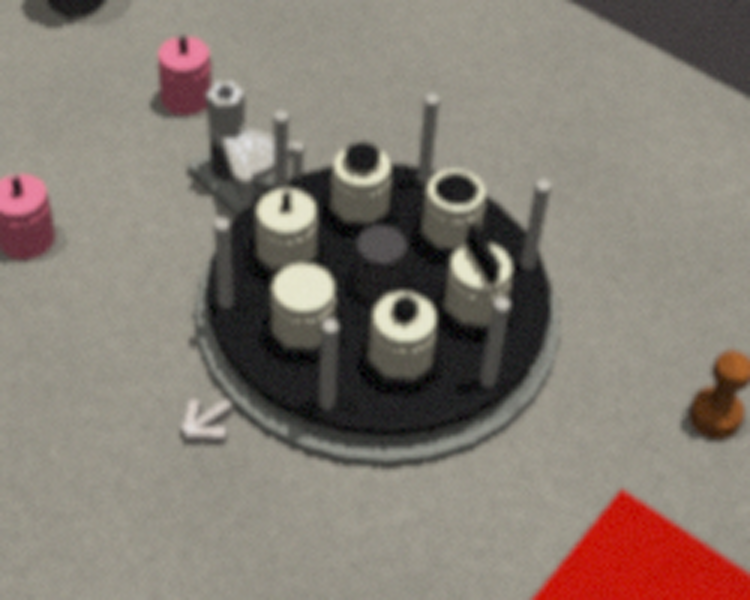

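```bash
cat > fit.py <<'E'
from h import *
from scipy.optimize import least_squares
ct=ctrl.get_calibration('top'); cs=ctrl.get_calibration('side')
T=lambda u,v:(u/3.7+230,v/3.7+165); S=lambda u,v:(u/3+215,v/3+170)
# posts, nut, arrow tip
top={'p210':T(363,88),'p150':T(555,111),'p90':T(637,287),'p30':T(524,444),'p330':T(324,419),'p270':T(248,239),'nut':T(134,233),'arrow':T(398,574)}
side={'p210':S(431,99),'p150':S(543,185),'p90':S(502,302),'p30':S(330,326),'p330':S(223,223),'p270':S(281,117),'nut':S(226,92),'arrow':S(182,433)}
def model(k,q):
    x,y,a=q; f=np.array([-np.cos(a),-np.sin(a)]); 
    if k=='nut': r,th,z=200,-np.pi/2,104
    elif k=='arrow': r,th,z=190,0,12
    else: r,th,z=125,np.radians(float(k[1:])),134
    c,s=np.cos(th),np.sin(th); d=np.array([[c,-s],[s,c]])@f
    return np.array([x+r*d[0],y+r*d[1],z])
for k in top:
    x,e=tri([ray('top',top[k],ct),ray('side',side[k],cs)]); print(k,x.round(1),np.round(e,1))
def res(q): return np.concatenate([proj('',model(k,q),c)-np.array(d[k]) for d,c in((top,ct),(side,cs)) for k in d])
r=least_squares(res,[500,0,0],loss='soft_l1'); print(r.x.round(3)); print(r.fun.reshape(-1,2).round(1).tolist())
q=r.x
for k in top: print(k,model(k,q).round(1))
for n,c,l in(('top',ct,[(228,215),(238,301)]),):
    for uv in l: print('pink',atz('top',uv,58,ct).round(0))
for uv in [(375.5,228)]: print('tab jar',atz('top',uv,100,ct).round())
s=ctrl.sense(); print(R.from_quat(np.roll(s['ee_rot'],-1)).as_matrix().round(3), s['joints'].round(3))
E
python3 fit.py
```

```text
p210 [667.8 -30.7 131.8] [0.6 0.6]
p150 [ 652.4 -155.   131.8] [0.8 0.8]
p90 [ 536.8 -203.5  133.8] [1.1 1.1]
p30 [ 437.4 -128.7  132.7] [0.4 0.4]
p330 [454.   -4.5 132.4] [1. 1.]
p270 [568.3  43.6 131.3] [0.4 0.4]
nut [578.4 118.3 104. ] [1.1 1.1]
arrow [356.3 -56.   12.2] [0.7 0.7]
[ 5.51864e+02 -8.01410e+01 -1.26000e-01]
[[0.6, -0.2], [0.7, -0.1], [0.6, -0.1], [0.1, 0.2], [0.3, 0.3], [-0.0, -0.0], [0.3, 0.2], [-0.1, -2.6], [-0.0, -0.3], [-0.2, -0.2], [-0.4, 0.4], [-0.4, -0.2], [-0.9, 0.0], [-0.5, -0.7], [-0.8, 0.4], [2.6, -1.8]]
p210 [667.1 -31.7 134. ]
p150 [ 651.4 -155.7  134. ]
p90 [ 536.2 -204.2  134. ]
p30 [ 436.6 -128.6  134. ]
p330 [452.3  -4.6 134. ]
p270 [567.5  43.9 134. ]
nut [576.9 118.3 104. ]
arrow [363.4 -56.3  12. ]
pink [621. 221.  58.]
pink [405. 190.  58.]
tab jar [ 578. -146.  100.]
[[ 0.907 -0.     0.42 ]
 [-0.42  -0.     0.907]
 [ 0.    -1.    -0.   ]] [ 0.914  0.313  1.498 -0.     1.331 -0.223]
```

```bash
python3 -m inch '[3.6,0,-1.34,0,0.097,0, 7.2,0,-2.68,0,0.194,0, 10.8,0,-4.02,0,0.291,0, 14.4,0,-5.36,0,0.388,0, 18,0,-6.7,0,0.485,0, 21.6,0,-8.04,0,0.582,0, 25.2,0,-9.38,0,0.679,0, 28.8,0,-10.72,0,0.776,0]' -1 60
cat > rem.py <<'E'
from h import *
import sys
x,y,z,az=map(float,sys.argv[1:5])
s=ctrl.sense(); M=R.from_quat(np.roll(s['ee_rot'],-1)).as_matrix()
d=M.T@(np.array([x,y,z])-s['eef_pos']); a=np.arctan2(M[1,2],M[0,2])
print('shift cm',(d/10).round(2),'turn y',round(-(az-a),3),'tilt',M[2,1].round(4),'az',round(a,3)); print(s['time_s'],s['eef_pos'].round(1),s['joints'].round(2),s['force'].round(1),s['wrist_torque'].round(2),round(s['grip_width'],3))
E
python3 rem.py 576.9 118.3 160 -0.126
```

```text
time_s: 2.47
eef_pos: [438.0, 256.4, 200.0]
ee_rot: [0.581, -0.581, 0.403, -0.404]
force: [1.6, 1.4, 0.9]
grip_width: 0.998
shift cm [17.79  4.    8.2 ] turn y 0.482 tilt -1.0 az 0.356
2.4667 [438.  256.4 200. ] [ 0.3   0.27  1.55  0.    1.32 -0.06] [1.6 1.4 0.9] [-0.04 -0.01  0.02] 0.998
```

```bash
python3 -m inch '[3.5,0.8,1.6,0,0.096,0, 7.1,1.6,3.3,0,0.192,0, 10.7,2.4,4.9,0,0.288,0, 14.2,3.2,6.5,0,0.385,0, 17.8,4,8.2,0,0.482,0, 17.8,4,8.2,0,0.482,0, 17.8,4,8.2,0,0.482,0]'
python3 rem.py 576.9 118.3 75 -0.126
python3 - <<'E'
from h import *
c=ctrl.get_calibration('wrist'); cap('wrist','w1.png'); print(proj('w',[576.9,118.3,104],c), ctrl.search_frame('locknut','wrist'))
E
```

```text
time_s: 3.05
eef_pos: [577.0, 119.1, 158.7]
ee_rot: [0.468, -0.469, 0.53, -0.529]
force: [-1.3, 0.4, -0.5]
grip_width: 1.0
shift cm [0.08 8.37 0.01] turn y 0.003 tilt -1.0 az -0.123
3.05 [577.  119.1 158.7] [0.   0.49 1.35 0.   1.3  0.13] [-1.3  0.4 -0.5] [ 0.03 -0.02 -0.01] 1.0
[319.76363011 244.89236977] [{'uv': [322.7, 268.0], 'score': 0.81}]
```

View pics/w1.png

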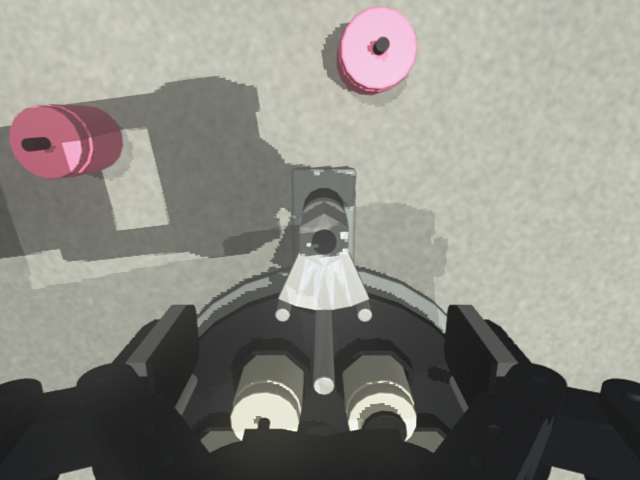

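```bash
python3 - <<'E'
from h import *
c=ctrl.get_calibration('wrist')
print(atz('w',(324,241.5),104,c).round(1)); 
print('post270 top',atz('w',(324,386),134,c).round(1),'fit 567.5 43.9')
print(ray('w',(320,240),c))
E
python3 -m inch '[0.05,1.4,0,0,0,0, 0.05,2.8,0,0,0,0, 0.05,4.2,0,0,0,0, 0.05,5.6,0,0,0,0, 0.05,7,0,0,0,0, 0.05,8.3,0,0,0,0, 0.05,8.4,0,0,0,0, 0.05,8.4,0,0,0,0]'
python3 rem.py 576.9 118.3 74 -0.126
```

```text
[578.7 121.6 104. ]
post270 top [569.7  47.3 134. ] fit 567.5 43.9
(array([585.19673595, 191.02136694, 333.81577076]), array([-0.036028  , -0.28440932, -0.95806929]))
time_s: 3.82
eef_pos: [575.9, 121.0, 76.1]
ee_rot: [0.469, -0.469, 0.529, -0.529]
force: [0.1, -0.2, -0.2]
grip_width: 1.0
shift cm [0.26 0.21 0.13] turn y 0.007 tilt -1.0 az -0.119
3.8167 [575.9 121.   76.1] [0.01 0.57 1.45 0.   1.12 0.13] [ 0.1 -0.2 -0.2] [ 0.03 -0.02 -0.01] 1.0
```

```bash
python3 -m inch '[0.1,0.1,0.2,0,0,0, 0.1,0.1,0.2,0,0,0, 0.1,0.1,0.2,0,0,0, 0.1,0.1,0.2,0,0,0, 0.1,0.1,0.2,0,0,0, 0.1,0.1,0.2,0,0,0, 0.1,0.1,0.2,0,0,0, 0.1,0.1,0.2,0,0,0]' 1 80
python3 rem.py 576.9 118.3 74 -0.126
python3 - <<'E'
from h import *
cap('wrist','w2.png')
E
```

```text
time_s: 4.48
eef_pos: [579.0, 118.7, 75.6]
ee_rot: [-0.469, 0.468, -0.529, 0.53]
force: [-0.1, -0.1, 4.9]
grip_width: -0.0
shift cm [ 0.07  0.16 -0.2 ] turn y 0.005 tilt -1.0 az -0.121
4.4833 [579.  118.7  75.6] [ 0.    0.57  1.45 -0.    1.12  0.13] [-0.1 -0.1  4.9] [-0.03 -0.04  0.  ] -0.0
```

View pics/w2.png

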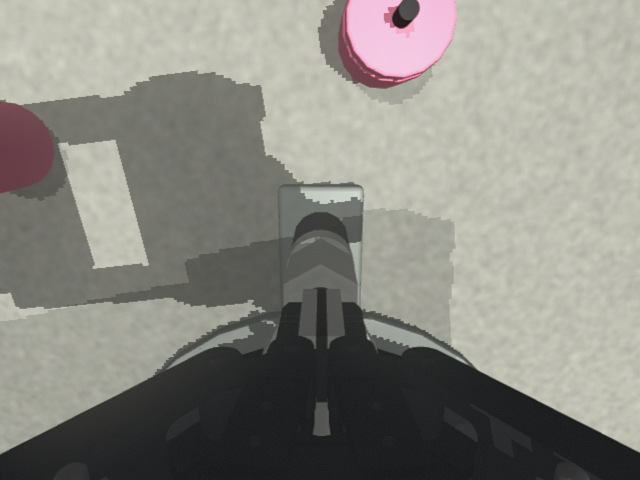

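```bash
python3 - <<'E'
from h import *
c=ctrl.get_calibration('wrist'); s=ctrl.sense(); print(s['eef_pos'],s['grip_width'])
for p in ([577,118.3,104],[577,118.3,70],[577,118.3,65],[577,118.3,12],list(s['eef_pos']),[s['eef_pos'][0],s['eef_pos'][1],110],[567.5,43.9,134]): print(np.round(p),proj('w',p,c).round())
im=cv2.imread('pics/w2.png')[170:450,200:440]; cv2.imwrite('pics/w2c.png',cv2.resize(im,None,fx=2.1,fy=2.1,interpolation=cv2.INTER_CUBIC))
cap('side','s2.png'); im=cv2.imread('pics/s2.png')[120:320,200:440]; cv2.imwrite('pics/s2c.png',cv2.resize(im,None,fx=3,fy=3,interpolation=cv2.INTER_CUBIC))
E
```

```text
[578.92453513 118.71530103  75.53132431] 0.0012081849345634398
[577. 118. 104.] [314. 309.]
[577. 118.  70.] [315. 276.]
[577. 118.  65.] [315. 273.]
[577. 118.  12.] [316. 240.]
[579. 119.  76.] [319. 280.]
[579. 119. 110.] [319. 315.]
[568.  44. 134.] [313. 535.]
```

View pics/w2c.png

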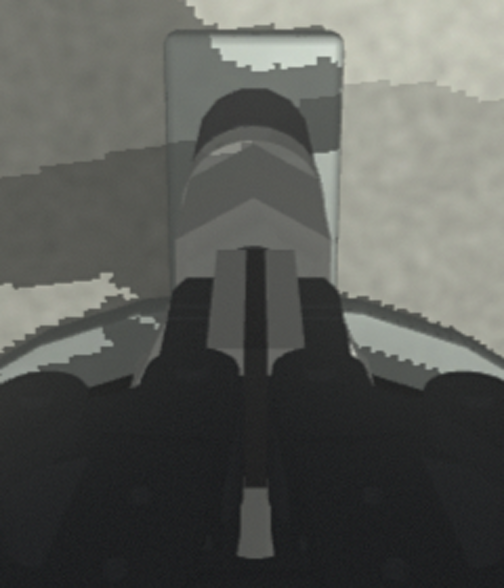

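View pics/s2c.png

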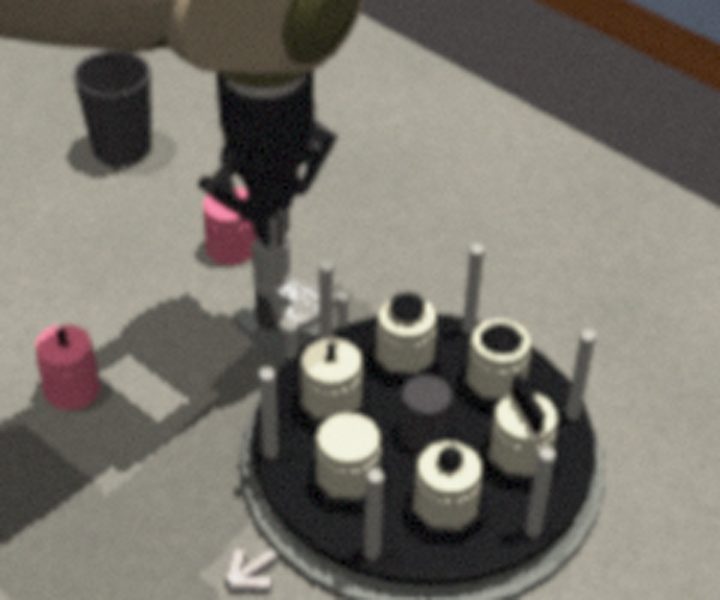

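```bash
python3 - <<'E'
from h import *
c=ctrl.get_calibration('wrist'); cs=ctrl.get_calibration('side')
for z in (104,70): print(z,proj('w',[579,134.4,z],c).round(1))
for z in (75.5,90,104,110,120): print(z,'side tcp',proj('s',[579,118.7,z],cs).round(1),'wrist front edge',proj('w',[580.4,129.7,z],c).round(1))
print(ray('w',(320,240),c))
im=cv2.imread('pics/s2.png')[150:250,250:350]; cv2.imwrite('pics/s2d.png',cv2.resize(im,None,fx=6,fy=6,interpolation=cv2.INTER_CUBIC))
E
```

```text
104 [314.3 269.6]
70 [315.3 242.8]
75.5 side tcp [290.3 208.7] wrist front edge [319.6 256.2]
90 side tcp [290.1 204.6] wrist front edge [319.6 267.8]
104 side tcp [290.  200.5] wrist front edge [319.6 280.9]
110 side tcp [289.9 198.8] wrist front edge [319.6 287.2]
120 side tcp [289.8 195.9] wrist front edge [319.6 298.9]
(array([587.74119946, 188.72949752, 249.40720063]), array([-0.03452517, -0.28461102, -0.95806473]))
```

View pics/s2d.png

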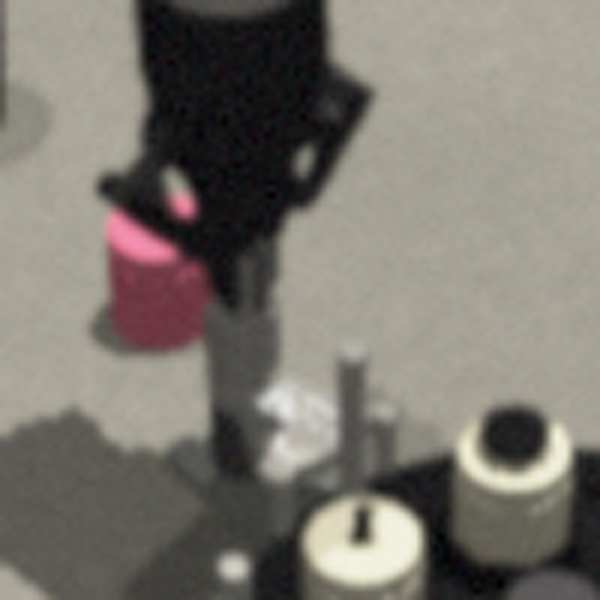

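```bash
python3 - <<'E'
from h import *
c=ctrl.get_calibration('wrist'); s=ctrl.sense(); M=R.from_quat(np.roll(s['ee_rot'],-1)).as_matrix()
for back in (0,13,28,41):
  for x in (-11,11):
    print(back,x,[proj('w',s['eef_pos']+M@np.array([x,-back,z]),c).round(0).tolist() for z in (-42.5,42.5,0)])
E
```

```text
0 -11 [[223.0, 256.0], [416.0, 256.0], [319.0, 256.0]]
0 11 [[226.0, 302.0], [413.0, 302.0], [319.0, 302.0]]
13 -11 [[216.0, 267.0], [423.0, 267.0], [319.0, 267.0]]
13 11 [[219.0, 315.0], [419.0, 315.0], [319.0, 315.0]]
28 -11 [[206.0, 281.0], [432.0, 280.0], [319.0, 281.0]]
28 11 [[210.0, 333.0], [428.0, 333.0], [319.0, 333.0]]
41 -11 [[196.0, 295.0], [442.0, 295.0], [319.0, 295.0]]
41 11 [[201.0, 351.0], [437.0, 351.0], [319.0, 351.0]]
```

```bash
python3 -m inch '[0,-1,-0.1,0,0,0, 0,-1,-0.1,0,0,0, 0,-1,-0.1,0,0,0, 0,-1,-0.1,0,0,0, 0,-0.6,-0.1,0,0,0, 0,0,-0.1,0,0,0]' -1
python3 rem.py 578 119.3 44 -0.126
python3 - <<'E'
from h import *
cap('wrist','w3.png')
E
```

```text
time_s: 5.08
eef_pos: [577.4, 118.9, 74.5]
ee_rot: [-0.469, 0.469, -0.529, 0.529]
force: [-0.3, -1.4, 0.0]
grip_width: 0.849
shift cm [-0.05  3.05  0.05] turn y 0.005 tilt -1.0 az -0.121
5.0833 [577.4 118.9  74.5] [ 0.    0.57  1.45 -0.    1.12  0.13] [-0.3 -1.4  0. ] [-0.01  0.03  0.01] 0.849
```

View pics/w3.png

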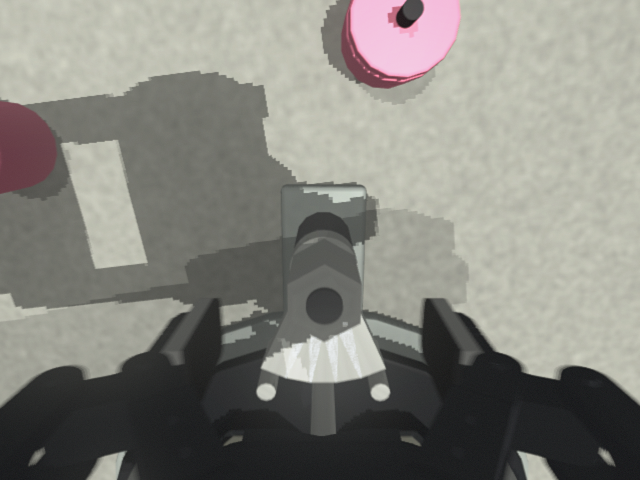

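```bash
python3 -m inch '[0,0.8,0.1,0,0,0, 0,1.6,0.1,0,0,0, 0,2.4,0.1,0,0,0, 0,3,0.1,0,0,0, 0,3,0.1,0,0,0]' -1
python3 rem.py 578 119.3 44 -0.126
python3 -m inch '[0,0,0,0,0,0, 0,0,0,0,0,0, 0,0,0,0,0,0, 0,0,0,0,0,0, 0,0,0,0,0,0, 0,0,0,0,0,0, 0,0,0,0,0,0]' 1 80
python3 rem.py 578 119.3 44 -0.126
python3 - <<'E'
from h import *
cap('wrist','w4.png')
E
```

```text
time_s: 5.55
eef_pos: [577.4, 118.7, 43.0]
ee_rot: [0.468, -0.47, 0.53, -0.529]
force: [0.4, -0.8, -0.4]
grip_width: 1.005
shift cm [-0.06 -0.1   0.05] turn y 0.005 tilt -1.0 az -0.121
5.55 [577.4 118.7  43. ] [ 0.    0.61  1.47 -0.    1.06  0.13] [ 0.4 -0.8 -0.4] [ 0.  0. -0.] 1.005
time_s: 6.13
eef_pos: [578.5, 118.8, 45.4]
ee_rot: [-0.469, 0.469, -0.529, 0.529]
force: [-2.4, 0.1, 5.3]
grip_width: 0.307
shift cm [-0.05  0.14 -0.06] turn y 0.005 tilt -1.0 az -0.121
6.1333 [578.5 118.8  45.4] [0.   0.61 1.47 0.   1.06 0.13] [-2.4  0.1  5.3] [ 0.    0.33 -0.1 ] 0.307
```

View pics/w4.png

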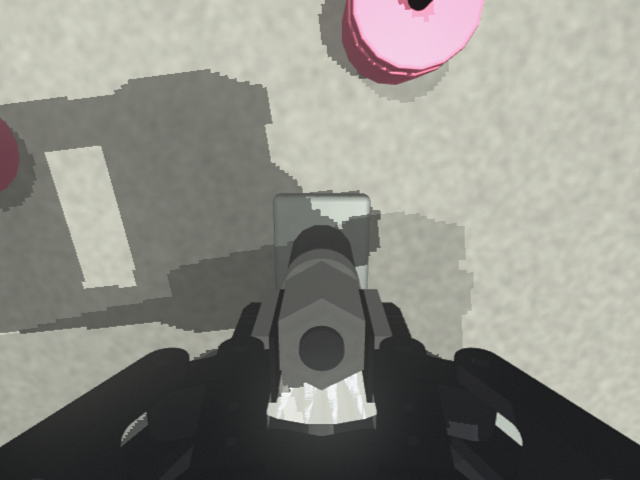

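```bash
python3 -m inch '[0,0,0,0,-0.1,0, 0,0,0,0,-0.2,0, 0,0,0,0,-0.3,0, 0,0,0,0,-0.4,0, 0,0,0,0,-0.5,0, 0,0,0,0,-0.6,0, 0,0,0,0,-0.7,0, 0,0,0,0,-0.8,0]'
python3 rem.py 578 119.3 44 1.374
python3 -m inch '[0,0,0,0,-0.1,0, 0,0,0,0,-0.2,0, 0,0,0,0,-0.3,0, 0,0,0,0,-0.4,0, 0,0,0,0,-0.5,0, 0,0,0,0,-0.6,0, 0,0,0,0,-0.7,0, 0,0,0,0,-0.7,0]'
python3 rem.py 578 119.3 44 1.374
python3 - <<'E'
from h import *
cap('wrist','w5.png');cap('top','t5.png'); im=cv2.imread('pics/t5.png')[165:325,230:430]; cv2.imwrite('pics/t5c.png',cv2.resize(im,None,fx=3.7,fy=3.7,interpolation=cv2.INTER_CUBIC))
E
```

```text
time_s: 6.85
eef_pos: [579.8, 119.1, 45.4]
ee_rot: [0.64, -0.638, 0.302, -0.305]
force: [5.5, 2.4, 0.0]
grip_width: 0.31
shift cm [-0.13  0.14 -0.13] turn y -0.691 tilt -1.0 az 0.683
6.85 [579.8 119.1  45.4] [ 0.    0.61  1.47  0.    1.06 -0.68] [5.5 2.4 0. ] [ 0.44 -0.82 -0.28] 0.31
time_s: 7.52
eef_pos: [580.4, 120.1, 45.4]
ee_rot: [0.705, -0.703, 0.064, -0.068]
force: [10.0, 7.7, -1.8]
grip_width: 0.308
shift cm [-0.23  0.14 -0.13] turn y 0.009 tilt -1.0 az 1.383
7.5167 [580.4 120.1  45.4] [ 0.01  0.61  1.47  0.    1.05 -1.38] [10.   7.7 -1.8] [ 1.31 -1.3  -0.18] 0.308
```

View pics/w5.png

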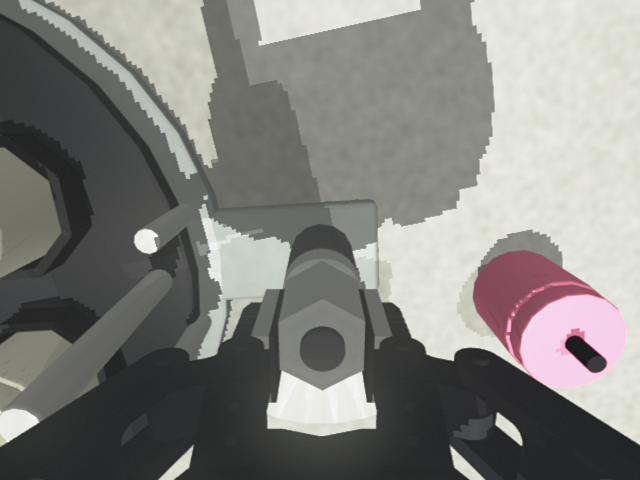

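View pics/t5c.png

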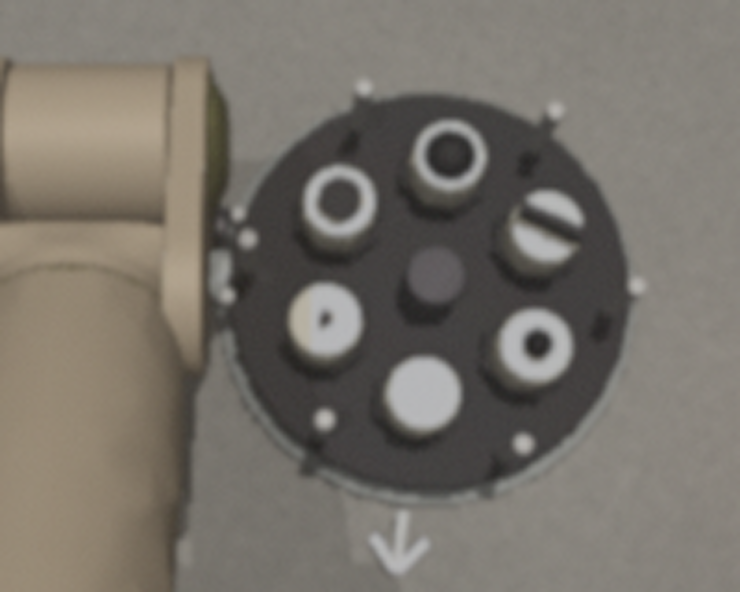

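```bash
python3 -m inch '[0,0,0,0,-0.04,0, 0,0,0,0,-0.04,0, 0,0,0,0,-0.04,0]'
python3 rem.py 578 119.3 44 1.374
python3 -m inch '[0,0,0,0,0,0, 0,0,0,0,0,0, 0,0,0,0,0,0, 0,0,0,0,0,0]' -0.2
python3 rem.py 578 119.3 180 1.374
python3 - <<'E'
from fit import *
E
```

```text
time_s: 7.87
eef_pos: [580.9, 120.1, 45.5]
ee_rot: [0.706, -0.704, 0.052, -0.057]
force: [10.9, 7.9, -2.3]
grip_width: 0.31
shift cm [-0.27  0.15 -0.12] turn y 0.043 tilt -1.0 az 1.417
7.8667 [580.9 120.1  45.5] [ 0.01  0.61  1.47  0.    1.05 -1.41] [10.9  7.9 -2.3] [ 1.17 -1.78 -0.9 ] 0.31
time_s: 8.2
eef_pos: [578.1, 118.6, 44.6]
ee_rot: [-0.705, 0.705, -0.054, 0.053]
force: [-0.6, 0.2, 0.3]
grip_width: 0.601
shift cm [ -0.03 -13.54   0.06] turn y 0.045 tilt -1.0 az 1.419
8.2 [578.1 118.6  44.6] [ 0.    0.61  1.47 -0.    1.06 -1.41] [-0.6  0.2  0.3] [-0.04 -0.04 -0.01] 0.601
p210 [667.8 -30.7 131.8] [0.6 0.6]
p150 [ 652.4 -155.   131.8] [0.8 0.8]
p90 [ 536.8 -203.5  133.8] [1.1 1.1]
p30 [ 437.4 -128.7  132.7] [0.4 0.4]
p330 [454.   -4.5 132.4] [1. 1.]
p270 [568.3  43.6 131.3] [0.4 0.4]
nut [578.4 118.3 104. ] [1.1 1.1]
arrow [356.3 -56.   12.2] [0.7 0.7]
[ 5.51864e+02 -8.01410e+01 -1.26000e-01]
[[0.6, -0.2], [0.7, -0.1], [0.6, -0.1], [0.1, 0.2], [0.3, 0.3], [-0.0, -0.0], [0.3, 0.2], [-0.1, -2.6], [-0.0, -0.3], [-0.2, -0.2], [-0.4, 0.4], [-0.4, -0.2], [-0.9, 0.0], [-0.5, -0.7], [-0.8, 0.4], [2.6, -1.8]]
p210 [667.1 -31.7 134. ]
p150 [ 651.4 -155.7  134. ]
p90 [ 536.2 -204.2  134. ]
p30 [ 436.6 -128.6  134. ]
p330 [452.3  -4.6 134. ]
p270 [567.5  43.9 134. ]
nut [576.9 118.3 104. ]
arrow [363.4 -56.3  12. ]
pink [621. 221.  58.]
pink [405. 190.  58.]
tab jar [ 578. -146.  100.]
[[ 0.989 -0.001  0.151]
 [-0.151 -0.     0.989]
 [-0.001 -1.    -0.   ]] [ 0.004  0.611  1.474 -0.     1.057 -1.415]
```

```bash
python3 -m inch '[0,-3.5,0,0,0,0, 0,-7,0,0,0,0, 0,-10.5,-1,0,0,0, 0.1,-10.5,-4.5,0,0.12,0, 0.2,-10.5,-8,0,0.24,0, 0.3,-10.5,-11.5,0,0.36,0, 0.4,-10.5,-15,0,0.48,0, 0.4,-10.5,-18.5,0,0.6,0]' -0.2
python3 rem.py 536.5 -203.9 140 -0.126
```

```text
time_s: 8.87
eef_pos: [553.8, -66.4, 149.9]
ee_rot: [-0.657, 0.657, -0.261, 0.262]
force: [1.3, -0.7, 0.3]
grip_width: 0.6
shift cm [  8.2    0.99 -11.18] turn y 0.939 tilt -1.0 az 0.813
8.8667 [553.8 -66.4 149.9] [-0.33  0.43  1.47 -0.    1.24 -1.14] [ 1.3 -0.7  0.3] [-0.06  0.    0.02] 0.6
```

```bash
python3 -m inch '[1.1,0,-1.5,0,0.12,0, 2.2,0,-3,0,0.24,0, 3.3,0,-4.5,0,0.36,0, 4.4,0,-6,0,0.48,0, 5.5,0,-7.5,0,0.6,0, 6.6,0,-9,0,0.72,0, 7.7,0,-10.5,0,0.84,0, 8.2,0,-11.2,0,0.94,0]' -0.6
python3 -m inch '[0,0,0,0,0,0, 0,0,0,0,0,0]'
python3 rem.py 536.5 -203.9 80 -0.126
python3 - <<'E'
from h import *
c=ctrl.get_calibration('wrist'); cap('wrist','w6.png'); print(proj('w',[536.5,-203.9,134],c)); print(ctrl.search_frame('post','wrist'))
cap('side','s6.png');cap('top','t6.png')
im=cv2.imread('pics/s6.png')[170:370,215:465]; cv2.imwrite('pics/s6c.png',cv2.resize(im,None,fx=3,fy=3,interpolation=cv2.INTER_CUBIC))
E
```

```text
time_s: 9.53
eef_pos: [537.2, -204.6, 149.7]
ee_rot: [-0.467, 0.467, -0.531, 0.531]
force: [-0.5, -0.5, -0.4]
grip_width: 0.802
time_s: 9.7
eef_pos: [537.5, -202.5, 149.7]
ee_rot: [0.469, -0.47, 0.529, -0.529]
force: [0.5, 0.2, 0.6]
grip_width: 0.801
shift cm [ 0.15  6.97 -0.08] turn y 0.007 tilt -1.0 az -0.119
9.7 [ 537.5 -202.5  149.7] [-0.56  0.46  1.42  0.    1.26 -0.45] [0.5 0.2 0.6] [ 0.08 -0.03 -0.01] 0.801
[317.69211965 270.32300737]
[{'uv': [321.8, 102.5], 'score': 0.81}]
```

View pics/w6.png

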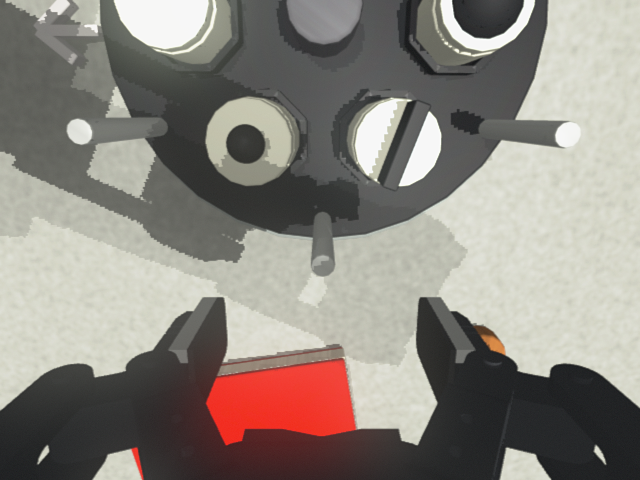

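View pics/s6c.png

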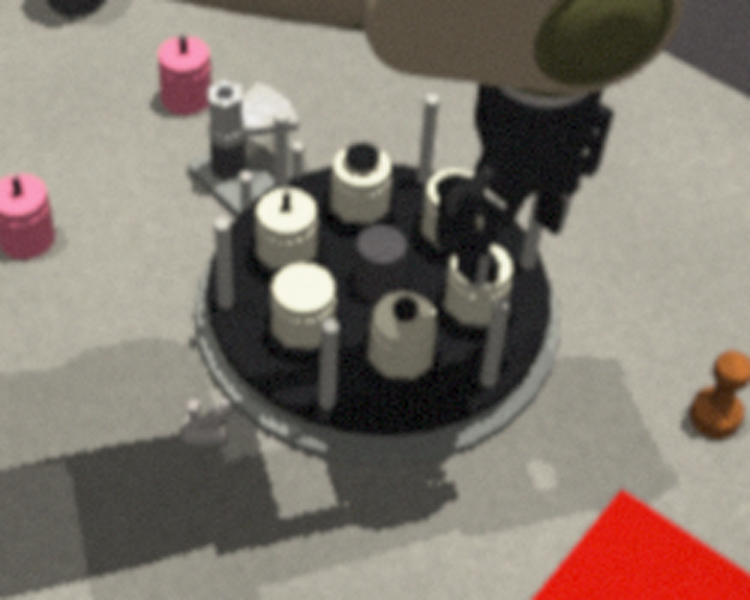

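```bash
python3 -m inch '[0,1.5,0,0,0,0, 0,3,0,0,0,0, 0,4.5,0,0,0,0, 0,6,0,0,0,0, 0,6.8,0,0,0,0, 0,6.8,0,0,0,0]' -0.6
python3 rem.py 536.5 -203.9 80 -0.126
python3 -m inch '[0,0,0,0,0,0, 0,0,0,0,0,0, 0,0,0,0,0,0, 0,0,0,0,0,0, 0,0,0,0,0,0, 0,0,0,0,0,0, 0,0,0,0,0,0]' 1 50
python3 rem.py 536.5 -203.9 80 -0.126
python3 - <<'E'
from h import *
cap('wrist','w7.png')
E
```

```text
time_s: 10.4
eef_pos: [537.0, -201.6, 80.2]
ee_rot: [0.469, -0.47, 0.53, -0.528]
force: [0.4, 0.2, 0.2]
grip_width: 0.801
shift cm [ 0.23  0.02 -0.03] turn y 0.006 tilt -1.0 az -0.12
10.4 [ 537.  -201.6   80.2] [-0.56  0.54  1.5   0.    1.11 -0.44] [0.4 0.2 0.2] [ 0.04 -0.   -0.05] 0.801
time_s: 10.98
eef_pos: [538.1, -202.7, 82.5]
ee_rot: [-0.469, 0.469, -0.529, 0.53]
force: [1.2, 1.6, 5.1]
grip_width: 0.116
shift cm [ 0.14  0.25 -0.14] turn y 0.005 tilt -1.0 az -0.121
10.9833 [ 538.1 -202.7   82.5] [-0.56  0.53  1.49  0.    1.11 -0.44] [1.2 1.6 5.1] [ 0.15  0.07 -0.01] 0.116
```

View pics/w7.png

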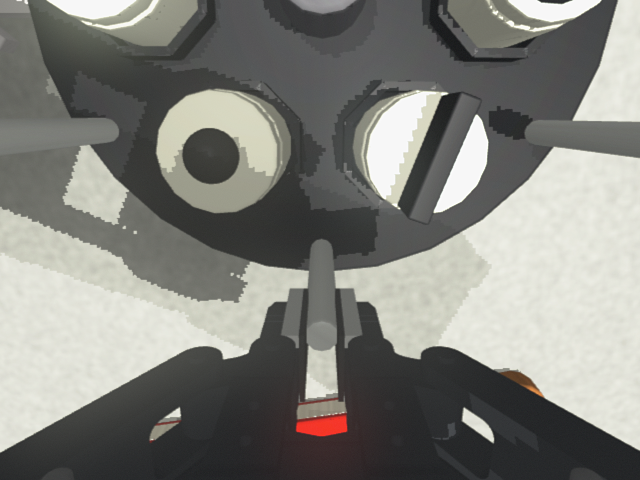

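```bash
python3 -m inch '[-0.03,0,-0.82,0,0.0655,0, -0.11,0,-1.63,0,0.131,0, -0.24,0,-2.44,0,0.1965,0, -0.43,0,-3.24,0,0.262,0, -0.67,0,-4.02,0,0.3275,0, -0.95,0,-4.79,0,0.393,0, -1.29,0,-5.53,0,0.4585,0, -1.68,0,-6.25,0,0.524,0]'
cat > arc.py <<'E'
from h import *
s=ctrl.sense(); M=R.from_quat(np.roll(s['ee_rot'],-1)).as_matrix(); a=np.arctan2(M[1,2],M[0,2])
d=s['eef_pos'][:2]-[551.9,-80.1]; th=np.arctan2(d[1],d[0]); print('radius',np.linalg.norm(d).round(1),'turned CW',round(-0.126-np.pi/2-th,3),'tool turned',round(-0.121-a,3)); print(s['time_s'],s['joints'].round(2),s['force'].round(1),s['wrist_torque'].round(2),round(s['grip_width'],3))
E
python3 arc.py
```

```text
time_s: 11.7
eef_pos: [478.2, -178.4, 82.5]
ee_rot: [-0.315, 0.314, -0.633, 0.634]
force: [3.1, 0.7, 4.2]
grip_width: 0.116
radius 122.9 turned CW 0.517 tool turned 0.527
11.7 [-0.59  0.41  1.7   0.    1.04  0.06] [3.1 0.7 4.2] [ 0.27 -0.49  0.05] 0.116
```

Turning as intended; continuing the arc.

```bash
python3 -m inch '[-0.03,0,-0.82,0,0.0655,0, -0.11,0,-1.63,0,0.131,0, -0.24,0,-2.44,0,0.1965,0, -0.43,0,-3.24,0,0.262,0, -0.67,0,-4.02,0,0.3275,0, -0.95,0,-4.79,0,0.393,0, -1.29,0,-5.53,0,0.4585,0, -1.68,0,-6.25,0,0.524,0]'
python3 arc.py
python3 -m inch '[-0.03,0,-0.82,0,0.0655,0, -0.11,0,-1.63,0,0.131,0, -0.24,0,-2.44,0,0.1965,0, -0.43,0,-3.24,0,0.262,0, -0.67,0,-4.02,0,0.3275,0, -0.95,0,-4.79,0,0.393,0, -1.29,0,-5.53,0,0.4585,0, -1.68,0,-6.25,0,0.524,0]'
python3 arc.py
```

```text
time_s: 12.37
eef_pos: [438.4, -127.8, 82.5]
ee_rot: [-0.141, 0.139, -0.692, 0.694]
force: [2.6, -3.2, 4.4]
grip_width: 0.119
radius 123.1 turned CW 1.047 tool turned 1.051
12.3667 [-0.54  0.3   1.85 -0.    0.99  0.63] [ 2.6 -3.2  4.4] [-0.35 -0.34  0.08] 0.119
time_s: 13.03
eef_pos: [428.9, -63.6, 82.4]
ee_rot: [0.044, -0.044, -0.705, 0.706]
force: [-2.7, -3.5, 7.2]
grip_width: 0.116
radius 124.1 turned CW -4.705 tool turned 1.575
13.0333 [-0.42  0.26  1.91 -0.    0.97  1.28] [-2.7 -3.5  7.2] [-0.59  0.47  0.1 ] 0.116
```

```bash
python3 -m inch '[-0.03,0,-0.82,0,0.0655,0, -0.11,0,-1.63,0,0.131,0, -0.24,0,-2.44,0,0.1965,0, -0.43,0,-3.24,0,0.262,0, -0.67,0,-4.02,0,0.3275,0, -0.95,0,-4.79,0,0.393,0, -1.29,0,-5.53,0,0.4585,0, -1.66,0,-6.21,0,0.52,0]'
python3 -m inch '[0,0,0,0,0,0, 0,0,0,0,0,0, 0,0,0,0,0,0, 0,0,0,0,0,0]'
python3 arc.py
python3 - <<'E'
from h import *
for n in('top','side','wrist'): cap(n,n+'9.png')
im=cv2.imread('pics/top9.png')[165:325,230:430]; cv2.imwrite('pics/t9c.png',cv2.resize(im,None,fx=3.7,fy=3.7,interpolation=cv2.INTER_CUBIC))
im=cv2.imread('pics/side9.png')[170:370,215:465]; cv2.imwrite('pics/s9c.png',cv2.resize(im,None,fx=3,fy=3,interpolation=cv2.INTER_CUBIC))
for n in('top','side'): print(n,ctrl.search_frame('jar_tab',n))
E
```

```text
time_s: 13.7
eef_pos: [452.6, -3.4, 82.4]
ee_rot: [0.224, -0.224, -0.67, 0.671]
force: [-6.3, -1.5, 10.7]
grip_width: 0.117
time_s: 14.03
eef_pos: [452.6, -3.5, 82.4]
ee_rot: [0.223, -0.223, -0.671, 0.671]
force: [-4.9, 1.1, 10.3]
grip_width: 0.118
radius 125.5 turned CW -4.181 tool turned 2.091
14.0333 [-0.27  0.3   1.86 -0.    0.99  1.95] [-4.9  1.1 10.3] [0.16 0.85 0.12] 0.118
top [{'uv': [350.3, 232.6], 'score': 0.24}]
side [{'uv': [314.6, 269.7], 'score': 0.86}]
```

View pics/t9c.png

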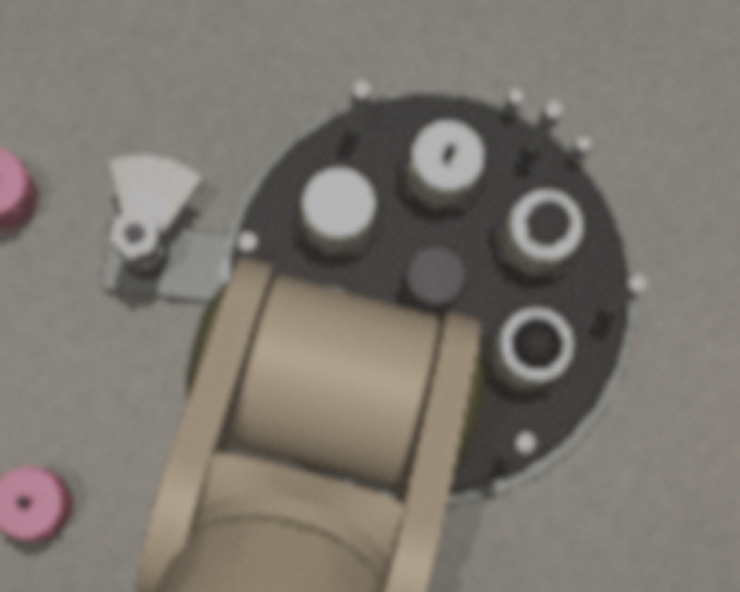

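View pics/s9c.png

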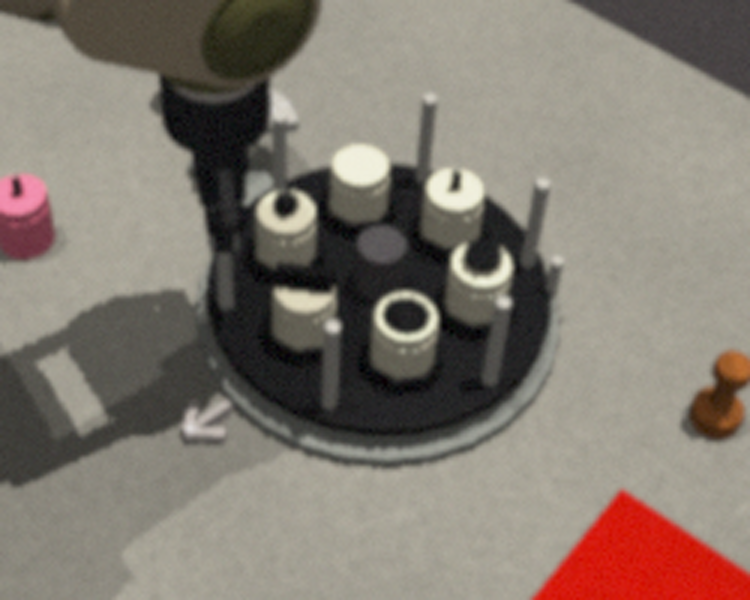

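View pics/wrist9.png

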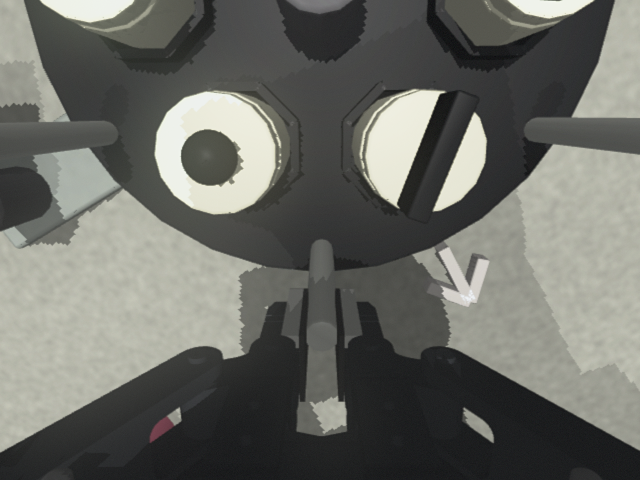

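```bash
python3 - <<'E' 2>/dev/null | tail -4
from fit import *
t9={'p210':T(361,90),'p150':T(553,110),'p90':T(638,284),'p30':T(526,442),'p270':T(248,241)}
s9={'p210':S(430,99),'p150':S(543,184),'p90':S(502,302),'p30':S(332,327),'p270':S(282,118)}
def m(k,d): 
    th=np.radians(float(k[1:]))-np.pi; a=q[2]+th+d; return [q[0]+125*np.cos(a),q[1]+125*np.sin(a),134]
r2=least_squares(lambda d:np.concatenate([proj('',m(k,d[0]),c)-np.array(D[k]) for D,c in((t9,ct),(s9,cs)) for k in D]),[0.])
print('table angle from exact -120deg:',r2.x, abs(r2.fun).max())
# jar lateral from wrist image: lid centre (427,151) at z 96
c=ctrl.get_calibration('wrist'); p=atz('w',(427,152),96,c); d=p[:2]-q[:2]; ca,sa=np.cos(q[2]),np.sin(q[2])
print('jar in stand',[d[0]*ca+d[1]*sa,-d[0]*sa+d[1]*ca]); s=ctrl.sense(); print(s['time_s'],s['force'],s['dq'].round(4))
E
```

```text
[ 0.001 -1.     0.001]] [-0.268  0.295  1.861 -0.     0.987  1.945]
table angle from exact -120deg: [0.01253744] 1.3285831023472383
jar in stand [np.float64(-77.17712122356221), np.float64(0.5357654073963012)]
14.2833 [-5.92823308  0.96585216 10.74253385] [ 0.0009  0.0007  0.0003 -0.0001  0.0015  0.001 ]
```

```bash
python3 -c "
from h import *
print(ctrl.finish_job()); print(ctrl.sense()['time_s'])"
```

```text
the job is handed in; nothing more can be done
None
the job is handed in; nothing more can be done
```

I turned the lock nut anticlockwise by about 1.5 rad, until the wrist torque rose at its stop. I then gripped the right-hand post and turned the carousel 120° clockwise. I handed the job in at about 14.3 s, still gripping the post with 50 N; no verdict was reported.

**Last checks**
- **Tabbed jar:** it measured about (-77, 0.5) mm in the stand's frame, inside the 10 mm and 70–90 mm limits.
- **Turntable:** its angle was within about 0.013 rad of exactly 120°, and the arm's joint speeds were near zero. I did not measure the finger contact force directly.
- **Lock nut:** the top view shows the sector swung well clear of the stop pins.
- **Jars and bystanders:** all six jars looked upright. The book, the stamp and the pink look-alikes sat where they started. The pen cup was outside the final crops and was not rechecked, but nothing went near it low down.

**What disagreed or failed**
- **Fingertip height:** the real fingertips were about 28 mm higher than the reported TCP, seen in both the wrist and side views. Because of this my first grasp closed on top of the nut with about 5 N. I corrected the height and the second grasp held.
- **Arrow tip:** my picked point came out about 6 mm farther out than the text says, though its direction agreed.
- **Wrist versus fixed cameras:** they differed by 2–3 mm.
- **Final force reading:** about 11 N upward remained on the tool at the end.

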